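# Change the grinder to the filter setting and purge it

### The arm

A 7-joint arm with a two-finger parallel gripper is mounted at the origin on a cart in front of the work surface, level with it; the furniture and walls round the work are solid. World frame = base frame: x ahead of the robot, y to its left, z up, the work surface at z = 0. Lengths are in mm, angles in rad, forces in N, time in s.
With the tool pointing down it reaches from about 400 to 875 mm from the base axis. Payload 4.4 kg.
Tool frame: the origin (TCP) lies between the finger pads, 19 mm behind the fingertips; this is the grasp point; z points along the fingers, y is the line along which they close (so a half turn about z gives the same grasp; the last joint's range is limited). The gripper opens to 85 mm and grips with 20 to 120 N. Pads are 22 mm wide; open, the fingers measure 114 mm over their backs; the gripper's body (76 mm by 85 mm) begins 54 mm behind the grasp point. The pads swing forward as they close: fully open they stand 13 mm farther back than shut.
Start: joints at [1.095, 0.628, 0.038, 1.517, -0.027, 0.996, -0.02], TCP at [259.004, -596.183, 250.013] pointing down, gripper open.
Joint ranges: [-3.06, 3.06], [-0.37, 2.12], [-1.25, 1.32], [0.18, 2.47], [-1.1, 4.24], [0.23, 1.98], [-2.94, 2.94]. Speed limits (rad/s): [2.57, 2.57, 3.14, 3.14, 3.14, 3.14, 3.14].

### API

Orientations are given as [roll, pitch, yaw] about the fixed x, y, z axes, in that order (R = Rz(yaw) Ry(pitch) Rx(roll)).
In Python, from cell import ctrl gives the robot as it stands.
- The arm moves only by the tool carry_out, never from a script. Its argument "deltas" is one flat list of numbers, 7 for each row, row after row: the turn, a rotation vector about the tool's x, y, z in degrees, then the shift along the tool's x, y, z in m, then the closure, from -1 (fully open) to 1 (shut). In form: [wx, wy, wz, dx, dy, dz, claw, wx, wy, wz, dx, dy, dz, claw, ...]. A call has 1 to 12 rows; each row shifts and turns the commanded pose from where the row before left it, along the tool's axes as they then stand; what a row does not reach is not made up. A row lasts 1/8 s, in which the tool goes at most 62.5 mm and 10.7 degrees, less where a joint would pass 70% of its speed; a pose out of reach is approached as far as the arm can. A call with a gripper value outside its range is refused whole. The fingers move at their own pace and stop on an object; the grip force is fixed at half the most. Time passes only in rows, so rows that do not move let the fingers close. It gives the time, the measured TCP pose, the force, the opening and the grip force at its end, in the units of the state.
- ctrl.read_state(): the state, without advancing time (a new reading comes with each control period).
- ctrl.get_image(name): name is "side" or "top" or "wrist"; returns the picture (420x560x3 uint8, red, green, blue); there is no depth.
- ctrl.calibration(name): a dict with "mtx" (3x3 intrinsics, pixels), "distortion" ([k1, k2, p1, p2, k3] as OpenCV has them; the pictures are not rectified), "R" (3x3) and "t" (3): a world point X has camera coordinates R X + t. Camera axes: x right, y down, z forward; pixel columns grow to the right and rows downward; lengths in mm; the calibration is good to about 2 mm. A picture is of the moment at which its call begins: read the wrist's pose just before it. calibration takes no time and is no camera call; for the wrist camera it gives the pose at the moment of the call.
- ctrl.finish_job(): hands the job in; it is judged then, once.
The state is a dict: "clock": time; "qpos": joint angles; "qd": joint speeds; "tau": joint torques, N m; "eef_pos": TCP position; "tool_rot": TCP orientation; "force": force on the tool from outside, world axes, zero at the start; "torque": the same for the moment, N m; "width": finger opening in mm; "gripper_force": force on a finger pad.
Only numpy, scipy, OpenCV 4.12 (cv2) and the standard library are available. Lean on these libraries where they do the work, as an engineer would, in place of code of your own. Each camera call takes 0.05 s, during which the arm holds its last target. There are 200 camera calls.

### The job

Change the small white grinder over to filter coffee: swing its grind lever out of the middle notch until it clicks into the notch marked by the orange peg. Then purge the old grounds: turn the spring-return dial clockwise past its one-dot and two-dot clicks to the third position (three orange dots) and hold it there, finishing while you are still holding it. Leave the lever in that notch, the cup under the chute and the things standing around where they are.

Things in the scene. Friction and masses are not known exactly. Their poses are not given: they have to be found in the camera images.
- grinder: White grinder fixed on the counter, 150 mm deep (x), 270 wide (y); yaw varies. Origin: centre of the footprint at the counter; x away from the robot at yaw 0, y left, z up. Right: motor housing, flat top 165 mm high, with the dial. Left: round burr head, 165 mm high, with the lever; on it a fixed steel dose cup, radius 36 mm, up to 219 mm height.
- grind_lever (a joint): Lever angle, rad; 0 = towards the grinder's front (its -x), in the middle notch, where it starts; positive = counter-clockwise from above, tip to the grinder's right (-y). A detent draws it into notches at -0.45, 0, +0.45; the humps halfway between need up to 5 N at the knob; past a hump it falls into the next notch by itself. Hard ends at -0.52 and 0.52.
- lever_knob (a point): Middle of the lever's upright dark wooden knob, 90 mm from the vertical lever axis, which is at (15, 80) mm in the grinder frame. The knob is round, 21 mm across, from 181 to 206 mm height (this point at 193); under it a steel arm 14 mm wide, top 174 mm high, over a dark quadrant plate with the three notch slots, top 160 mm high.
- lever_tooth (a point): The tooth at the lever's outer end, 113 mm from the lever axis, at 165 mm height, over the notch slots.
- orange_peg: Orange peg, 9 mm across, 5 mm high, fixed, that marks the filter notch; origin at its underside, at radius 124 mm from the lever axis, straight outside the left or the right outer notch (lever angle -0.45 or +0.45): which one varies.
- white_peg: The same in white, marking the espresso notch on the other side.
- purge_dial (a joint): Dial angle, rad, clockwise from above; 0 = rest (white bar), clicks at 0.4 (one dot) and 0.8 (two dots), third position 1.2 (three orange dots), hard stop 1.27. Let go anywhere, it springs all the way back to 0. Return torque 0.07 N m at rest, 0.17 at the third position, up to 0.06 more or less at the clicks.
- dial_grip (a point): On the dial's vertical axis, at 195 mm height, 30 mm over the housing top: good for the TCP. Black dial: skirt 49 mm across, 8 high; on it a grip bar 44 long, 14 thick, top 35 mm over the housing. Axes turn with the dial: x along the bar to the white pointer line (at rest 0.6 rad counter-clockwise of the grinder's x), y across the bar (grip along y).
- catch_cup: Black cup, 82 mm across, 56 mm high, standing loose on the grinder's base under the chute.
- bean_tin: Black bean tin, 59x87x70 mm, standing loose at the grinder's right.
- scoop: Steel bean scoop, 134 mm long, 20 mm high, lying loose in front of the tin.
- coffee_server: Glass coffee server, 103 mm across, 115 mm high, loose at the grinder's left.
- dripper: White cone dripper, 118x150x68 mm, loose farther left.
Not all that is in view belongs to the job. What is shaped like the catch_cup but green is not meant.

How it is judged (in metres and radians):
On the way, in this order (a step that is already met when the one before it is completed fails the run):
1. the lever stands in the notch of the orange peg while the dial is still at rest (horizontal distance between lever_tooth and orange_peg below 0.0145 m and value of joint purge_dial below 0.15 rad), for 0.3 s.
2. the dial is held in its third position (value of joint purge_dial above 1.08 rad and contact force between the fingers and purge_dial above 0.5 N), for 0.3 s.
At the end, for the whole second after the job is handed in: Fingers still hold the dial at its third position (1.08 rad or more); the lever is in the notch of the orange peg (tooth within 14.5 mm of it, about 0.08 rad off the notch); cup upright under the chute, moved under 12 mm; tin, scoop, server and dripper moved under 20 mm (all of step 2 and horizontal distance between lever_tooth and orange_peg below 0.0145 m and distance of catch_cup from where it was at the start of the episode below 0.012 m and angle between catch_cup's own z axis and vertical below 0.1 rad and distance of each of bean_tin, scoop, coffee_server, dripper from where it was at the start of the episode below 0.02 m); the arm keeps its last pose, push and grip.
It fails at once if the dial is turned (past 0.3 rad) while the lever is not in the notch of the orange peg (value of joint purge_dial above 0.3 rad and horizontal distance between lever_tooth and orange_peg above 0.02 m).
It also fails if it takes over 42 s, if anything falls off the work surface, if the arm or the gripper's body presses on something with over 40 N, if the wrist force passes 120 N, or if a joint passes its speed limit or range.

## Working session

There is one attempt and no reset: what is moved stays moved. The work goes in short steps, Python scripts to look and compute and a tool call to move; the robot and the scene stay as the last step left them, time stands still between calls to the robot, and variables do not carry over. Pictures are saved under pics/ and viewed, at most 10 in all, crops included, and the job is handed in when it is done.

Besides the shell and the picture viewer there is one more tool, called after "Emit:" as name(argument=value, ...) on one line, values as JSON. carry_out: Moves the arm, as the interface text tells. Its arguments: {"type":"object","properties":{"deltas":{"type":"array"}},"required":["deltas"]}

```bash
mkdir -p pics; python3 - <<'E'
from cell import ctrl
import cv2
s=ctrl.read_state(); print({k:s[k] for k in('clock','eef_pos','tool_rot','width')})
for n in('top','side'):
    cv2.imwrite(f'pics/{n}0.png',ctrl.get_image(n)[:,:,::-1]); c=ctrl.calibration(n); print(n,c)
E
```

```text
{'clock': 0.0, 'eef_pos': array([ 258.77599547, -595.62162006,  249.09831564]), 'tool_rot': array([-3.13968991e+00,  1.67069856e-06,  4.09802346e-01]), 'width': 85.3751539000181}
top {'mtx': array([[396.18756867,   0.        , 275.88728821],
       [  0.        , 396.18756867, 204.86681595],
       [  0.        ,   0.        ,   1.        ]]), 'distortion': array([-0.10519998,  0.        ,  0.        ,  0.        ,  0.        ]), 'R': array([[ 0.01355546, -0.99966059,  0.02224773],
       [-0.99756895, -0.01504143, -0.06804371],
       [ 0.06835525, -0.02127129, -0.99743425]]), 't': array([  59.8705108 ,  492.19482362, 1238.6614057 ])}
side {'mtx': array([[526.49362103,   0.        , 276.94046547],
       [  0.        , 526.49362103, 210.4483727 ],
       [  0.        ,   0.        ,   1.        ]]), 'distortion': array([-0.20264491,  0.        ,  0.        ,  0.        ,  0.        ]), 'R': array([[ 0.82983115, -0.55796228,  0.00763913],
       [-0.20054624, -0.3109823 , -0.92901626],
       [ 0.52073167,  0.76939463, -0.36996004]]), 't': array([-359.74953695,  264.8318795 , 1397.24717223])}
```

View pics/top0.png

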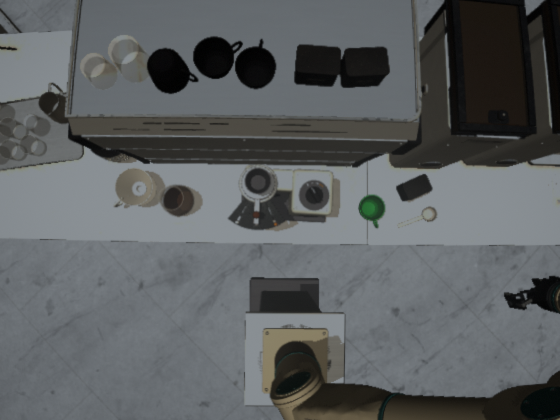

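View pics/side0.png

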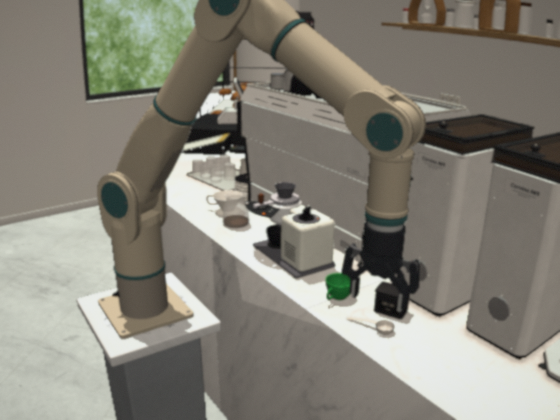

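The top view shows the grinder at about (285,195), with the dial at (314,193), the dose cup at (258,182) and the lever quadrant at (257,215). The green cup at (372,207) is the decoy. Next I'll enlarge the grinder.

```bash
cat > h.py <<'E'
from cell import ctrl
import cv2, numpy as np
def ray(c,px,z):
    p=cv2.undistortPoints(np.array([[px]],float),c['mtx'],c['distortion'])[0,0]
    d=c['R'].T@np.array([p[0],p[1],1]); o=-c['R'].T@c['t']
    return o+d*(z-o[2])/d[2]
def proj(c,X):
    return cv2.projectPoints(np.array(X,float).reshape(-1,3),cv2.Rodrigues(c['R'])[0],c['t'],c['mtx'],c['distortion'])[0][:,0]
def gpt(g,p):  # grinder frame -> world; g=(x,y,yaw)
    c,s=np.cos(g[2]),np.sin(g[2]); return np.array([g[0]+c*p[0]-s*p[1],g[1]+s*p[0]+c*p[1],p[2]])
E
python3 - <<'E'
from h import *
im=cv2.imread('pics/top0.png'); c=ctrl.calibration('top')
cr=im[150:245,215:345]; cv2.imwrite('pics/top0c.png',cv2.resize(cr,None,fx=6,fy=6,interpolation=cv2.INTER_CUBIC))
for n,p,z in(('housing tl',(293,170),165),('tr',(333,170),165),('dial',(314,193),200),('cup',(258,182),219),('mach front',(240,163),0)): print(n,ray(c,p,z).round())
h=cv2.cvtColor(cr,cv2.COLOR_BGR2HSV); m=cv2.inRange(h,(4,120,80),(22,255,255)); 
n,l,st,ce=cv2.connectedComponentsWithStats(m); print([(st[i,4],ce[i]+[215,150]) for i in range(1,n)])
E
```

```text
housing tl [580.  23. 165.]
tr [582. -90. 165.]
dial [513. -32. 200.]
cup [538. 120. 219.]
mach front [626. 184.   0.]
[(np.int32(7), array([275.        , 223.71428571]))]
```

View pics/top0c.png

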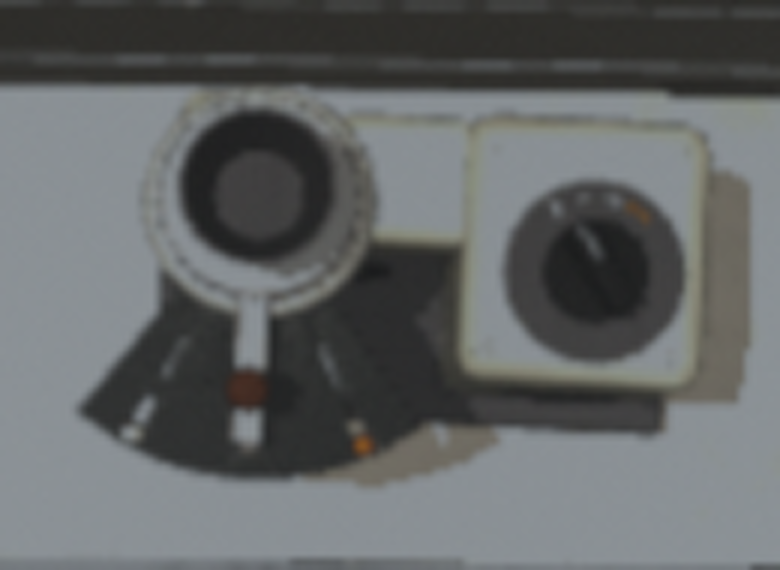

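The crop shows the orange peg to the right of the lever at crop (362,445), so the target notch is +0.45. The white peg is at (132,432), the knob at (247,390) and the dial at (597,272) with its bar pointing up-left. Now I'll fit the grinder pose.

```bash
python3 - <<'E'
from h import *
c=ctrl.calibration('top')
P=lambda u,v,z: ray(c,(215+(u+.5)/6-.5,150+(v+.5)/6-.5),z)
op,wp=P(362,445,164),P(132,432,164); cup=P(258,184,219); kn=P(247,388,206); dial=P(598,268,200); sk=P(595,271,166)
print('op',op,'wp',wp,'cup',cup,'knob',kn,'dial',dial,sk, 'skirtdia',P(505,271,170)-P(685,271,170))
src=np.array([[15-124*np.cos(.45),80-124*np.sin(.45)],[15-124*np.cos(.45),80+124*np.sin(.45)],[15,80],[-75,80]])
dst=np.array([op,wp,cup,kn])[:,:2]
a=src-src.mean(0); b=dst-dst.mean(0)
yaw=np.arctan2((a[:,0]*b[:,1]-a[:,1]*b[:,0]).sum(),(a*b).sum())
R=np.array([[np.cos(yaw),-np.sin(yaw)],[np.sin(yaw),np.cos(yaw)]]); t=dst.mean(0)-R@src.mean(0)
print('yaw',yaw,'t',t,'res',dst-src@R.T-t)
print('dial in grinder',R.T@(dial[:2]-t))
a,b=P(575,230,200),P(612,315,200); d=a-b; print('bar ang',np.arctan2(d[1],d[0]), 'expect',yaw+.6)
s=ctrl.read_state(); print(s['clock'],s['eef_pos'])
E
```

```text
op [428.41723308  72.05347244 164.        ] wp [432.89224663 178.79411558 164.        ] cup [542.36932575 120.89520893 219.        ] knob [452.25571664 124.59544168 206.        ] dial [509.14895467 -32.96102117 200.        ] [511.01954279 -35.59380248 166.        ] skirtdia [-1.35973805 84.10504245  0.        ]
yaw -0.04111282052910864 t [523.96973896  41.54931289] res [[-0.05001425  0.489252  ]
 [-0.00865111 -0.55040454]
 [ 0.12416282  0.03001568]
 [-0.06549746  0.03113686]]
dial in grinder [-11.74579344 -75.05652447]
bar ang 0.41867862766381375 expect 0.5588871794708914
0.1 [ 258.79115327 -595.69224561  249.18713597]
```

```bash
cat >> h.py <<'E'
def tool(d,yaw): # world shift (mm) -> tool shift (m), tool down
    c,s=np.cos(yaw),np.sin(yaw); return (np.array([c*d[0]+s*d[1],s*d[0]-c*d[1],-d[2]])/1000).round(4)
G=(523.97,41.55,-0.0411)
E
python3 - <<'E'
from h import *
y=.41-np.radians(13.2); A=np.array([259.004,-596.183,250.013]); B=np.array([470,-330,255.]); C=np.array([452.3,124.6,255])
print(y,'AB',tool(B-A,y),tool((B-A)/8,y),'BC',tool(C-B,y),tool((C-B)/10,y))
t=gpt(G,(15-90*np.cos(.45),80-90*np.sin(.45),193)); print('knob target',t)
E
```

```text
0.1796165387367485 AB [ 0.2552 -0.2242 -0.005 ] [ 0.0319 -0.028  -0.0006] BC [ 0.0638 -0.4504 -0.    ] [ 0.0064 -0.045  -0.    ]
knob target [459.66412067  85.08209179 193.        ]
```

Emit:
carry_out(deltas=[0,0,6.6,0,0,0,0.25,0,0,6.6,0,0,0,0.25,0,0,0,0.032,-0.028,-0.0006,0.25,0,0,0,0.032,-0.028,-0.0006,0.25,0,0,0,0.032,-0.028,-0.0006,0.25,0,0,0,0.032,-0.028,-0.0006,0.25,0,0,0,0.032,-0.028,-0.0006,0.25,0,0,0,0.032,-0.028,-0.0006,0.25,0,0,0,0.032,-0.028,-0.0006,0.25,0,0,0,0.032,-0.028,-0.0006,0.25,0,0,0,0,0,0,0.25])

```text
clock: 1.48
eef_pos: [473.8, -325.8, 254.4]
tool_rot: [-3.139, -0.001, 0.187]
force: [-0.7, 0.3, -0.3]
width: 32.0
gripper_force: 0.0
```

Emit:
carry_out(deltas=[0,0,0,0.0064,-0.045,0,0.25,0,0,0,0.0064,-0.045,0,0.25,0,0,0,0.0064,-0.045,0,0.25,0,0,0,0.0064,-0.045,0,0.25,0,0,0,0.0064,-0.045,0,0.25,0,0,0,0.0064,-0.045,0,0.25,0,0,0,0.0064,-0.045,0,0.25,0,0,0,0.0064,-0.045,0,0.25,0,0,0,0.0064,-0.045,0,0.25,0,0,0,0.0064,-0.045,0,0.25,0,0,0,0,0,0,0.25])

```text
clock: 2.85
eef_pos: [453.3, 127.2, 254.6]
tool_rot: [-3.14, -0.0, 0.185]
force: [-0.6, -0.4, -0.2]
width: 31.8
gripper_force: 0.0
```

```bash
python3 - <<'E'
from h import *
s=ctrl.read_state(); c=ctrl.calibration('wrist'); im=ctrl.get_image('wrist')[:,:,::-1].copy(); cv2.imwrite('pics/w1.png',im)
print({k:s[k] for k in('clock','eef_pos','tool_rot','width','qpos')})
print(c['R'].round(3),-c['R'].T@c['t'])
t=[gpt(G,p) for p in((-75,80,206),(15-124*np.cos(.45),80-124*np.sin(.45),164),(-12,-75,200))]
print(proj(c,t))
E
```

```text
{'clock': 2.85, 'eef_pos': array([453.29629439, 127.16832167, 254.63903147]), 'tool_rot': array([-3.14032062e+00, -1.11476064e-04,  1.85107610e-01]), 'width': 31.843054760897957, 'qpos': array([-0.35676699,  0.36869206,  0.03307829,  1.99472691, -0.01875239,
        0.7781566 , -1.698246  ])}
[[ 0.184 -0.983 -0.001]
 [-0.943 -0.177  0.284]
 [-0.279 -0.051 -0.959]] [524.44476548 140.93630074 379.01140547]
[[287.69144139 242.4583769 ]
 [347.49845173 260.37098907]
 [547.77629258 198.66445399]]
```

View pics/w1.png

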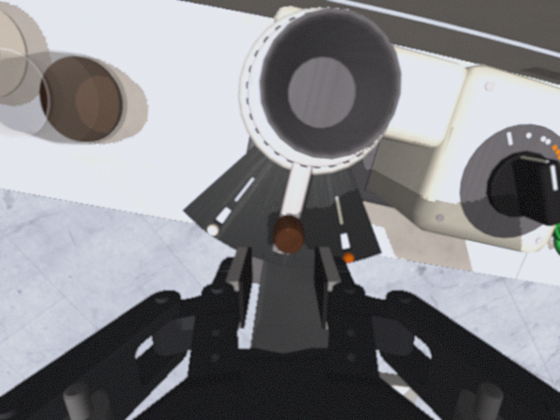

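The wrist view has the knob at about (289,238), between the fingers (243–330) as predicted. The orange peg is at (348,258), which confirms the right-hand side. I'll descend to straddle the knob.

Emit:
carry_out(deltas=[0,0,0,-0.001,0.002,0.015,0.25,0,0,0,0,0,0.015,0.25,0,0,0,0,0,0.015,0.25,0,0,0,0,0,0.012,0.25,0,0,0,0,0,0,0.25,0,0,0,0,0,0,0.25])

```text
clock: 3.65
eef_pos: [453.3, 121.6, 198.1]
tool_rot: [3.141, -0.001, 0.179]
force: [0.1, 0.4, -0.2]
width: 32.1
gripper_force: 0.0
```

Emit:
carry_out(deltas=[0,0,0,0,0.005,0,0.25,0,0,0,0,0.005,0,0.25,0,0,0,0,0.005,0,0.25,0,0,0,0,0.005,0,0.25,0,0,0,0,0.005,0,0.25,0,0,0,0,0.005,0,0.25,0,0,0,0,0.005,0,0.25,0,0,0,0,0.004,0,0.25,0,0,0,0,0,0,0.25,0,0,0,0,0,0,0.25])

```text
clock: 4.9
eef_pos: [459.9, 83.7, 197.8]
tool_rot: [-3.141, -0.0, 0.18]
force: [0.0, 1.3, -0.5]
width: 32.2
gripper_force: 0.0
```

```bash
python3 - <<'E'
from h import *
c=ctrl.calibration('wrist'); im=ctrl.get_image('wrist')[:,:,::-1].copy(); cv2.imwrite('pics/w2.png',im)
print(proj(c,[gpt(G,p) for p in((15-90*np.cos(.45),80-90*np.sin(.45),206),(15-124*np.cos(.45),80-124*np.sin(.45),164))]))
E
```

```text
[[281.06314503 290.66927111]
 [294.36222182 300.65768325]]
```

View pics/w2.png

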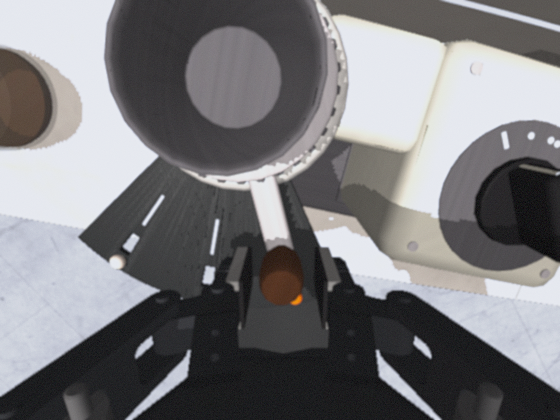

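In the picture the knob is at (281,288), exactly where the +0.45 notch predicts it. The orange peg is at (296,299), just outside the lever's end, and neither finger is touching the knob. I'll raise the gripper and move over to the dial.

Emit:
carry_out(deltas=[0,0,0,0,0,-0.02,0.25,0,0,0,0,0,-0.02,0.25,0,0,0,0,0,-0.02,0.25,0,0,-7.2,0,0,0,0.0,0,0,-7.2,0,0,0,-0.4,0,0,-7.3,0,0,0,-0.4,0,0,0,-0.005,0.031,0,-0.4,0,0,0,-0.005,0.031,0,-0.4,0,0,0,-0.005,0.031,0,-0.4,0,0,0,-0.0055,0.032,0,-0.4,0,0,0,0,0,0,-0.4,0,0,0,0,0,0,-0.4])

```text
clock: 6.45
eef_pos: [508.4, -32.5, 257.7]
tool_rot: [-3.141, 0.0, 0.559]
force: [-0.2, 0.4, 0.3]
width: 59.2
gripper_force: 0.0
```

```bash
python3 - <<'E'
from h import *
s=ctrl.read_state(); print(s['eef_pos'],s['tool_rot'],s['width'],s['qpos'])
c=ctrl.calibration('wrist'); im=ctrl.get_image('wrist')[:,:,::-1].copy(); cv2.imwrite('pics/w3.png',im)
print(proj(c,[gpt(G,p) for p in((-12,-75,200),(-12,-75,165),(15-90*np.cos(.45),80-90*np.sin(.45),206))]))
E
```

```text
[508.38459519 -32.48432465 257.65499956] [-3.14063877e+00  1.71396483e-04  5.58696338e-01] 59.225713913758774 [ 0.03806857  0.41860141 -0.04055814  1.89347542  0.02135318  0.83058658
 -1.02550434]
[[284.51208237 234.80175536]
 [284.30942912 217.61557451]
 [ 81.04300489 206.51134857]]
```

View pics/w3.png

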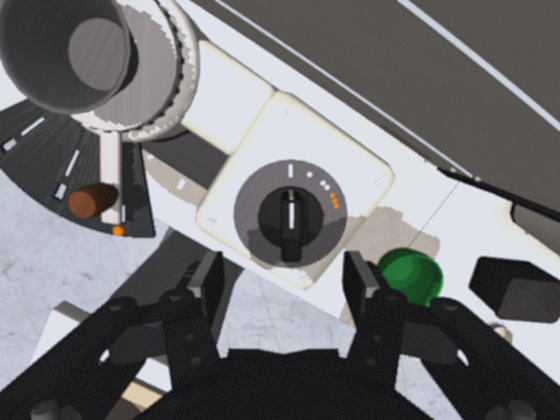

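The dial's scale ring is centred at about (290,213), and the grip bar stands vertical at column 291, so the yaw is right. The lever tooth still points at the orange peg at (118,231).

```bash
python3 - <<'E'
from h import *
c=ctrl.calibration('wrist'); im=cv2.imread('pics/w3.png'); s=ctrl.read_state()
g=cv2.cvtColor(im,cv2.COLOR_BGR2GRAY)
def comp(th):
    m=(g<th).astype(np.uint8); m[:150]=0;m[300:]=0;m[:,:225]=0;m[:,355:]=0
    n,l,st,ce=cv2.connectedComponentsWithStats(m); i=l[225,291]; return st[i],ce[i]
for th in(20,35,50,90,125): print(th,comp(th))
y=s['tool_rot'][2]
for n,p,z in(('ring',(290.3,213.5),166),('bar',(291,231),200),('skirt',(290.5,217),173)):
    X=ray(c,p,z); print(n,X,tool(np.append((X-s['eef_pos'])[:2],0),y))
E
```

```text
20 (array([     0,      0,    560,    420, 234983], dtype=int32), array([279.44532583, 209.44816008]))
35 (array([     0,      0,    560,    420, 233452], dtype=int32), array([279.30874441, 209.25565855]))
50 (array([     0,      0,    560,    420, 231577], dtype=int32), array([279.21547045, 209.20308148]))
90 (array([     0,      0,    560,    420, 228982], dtype=int32), array([279.12152047, 208.78567748]))
125 (array([     0,      0,    560,    420, 225142], dtype=int32), array([279.03273934, 208.9927468 ]))
ring [514.27252334 -34.4079272  166.        ] [ 0.0038  0.0051 -0.    ]
bar [513.28206739 -34.65599134 200.        ] [ 0.0028  0.0048 -0.    ]
skirt [513.89197555 -34.63394845 173.        ] [ 0.0033  0.0051 -0.    ]
```

Emit:
carry_out(deltas=[0,0,0,0.003,0.005,0.015,-0.4,0,0,0,0,0,0.015,-0.4,0,0,0,0,0,0.015,-0.4,0,0,0,0,0,0.01,-0.4,0,0,0,0,0,0.007,-0.4,0,0,0,0,0,0,-0.4,0,0,0,0,0,0,0,0,0,0,0,0,0,0.4])

```text
clock: 7.5
eef_pos: [514.3, -36.0, 196.3]
tool_rot: [3.141, -0.001, 0.558]
force: [-0.1, -0.1, 0.5]
width: 26.3
gripper_force: 0.0
```

Emit:
carry_out(deltas=[0,0,0,0,0,0,1,0,0,0,0,0,0,1,0,0,0,0,0,0,1,0,0,0,0,0,0,1,0,0,0,0,0,0,1,0,0,0,0,0,0,1])

```text
clock: 8.25
eef_pos: [513.8, -35.4, 196.4]
tool_rot: [-3.141, -0.0, 0.559]
force: [-1.8, 1.6, 6.2]
width: 12.9
gripper_force: 59.1
```

Gripped at 12.9 mm width with 59 N. Now I'll turn the dial clockwise.

Emit:
carry_out(deltas=[0,0,3.5,0,0,0,1,0,0,3.5,0,0,0,1,0,0,3.5,0,0,0,1,0,0,3.5,0,0,0,1,0,0,3.5,0,0,0,1,0,0,3.5,0,0,0,1,0,0,3.5,0,0,0,1,0,0,3.5,0,0,0,1,0,0,3.5,0,0,0,1,0,0,3.5,0,0,0,1,0,0,0,0,0,0,1])

```text
clock: 9.62
eef_pos: [514.0, -36.4, 196.4]
tool_rot: [3.141, -0.001, -0.053]
force: [-1.5, -0.2, 5.1]
width: 12.7
gripper_force: 59.1
```

Emit:
carry_out(deltas=[0,0,3.5,0,0,0,1,0,0,3.5,0,0,0,1,0,0,3.5,0,0,0,1,0,0,3.5,0,0,0,1,0,0,3.5,0,0,0,1,0,0,3.5,0,0,0,1,0,0,3.5,0,0,0,1,0,0,3.5,0,0,0,1,0,0,3.5,0,0,0,1,0,0,3.0,0,0,0,1,0,0,0,0,0,0,1,0,0,0,0,0,0,1])

```text
clock: 11.12
eef_pos: [513.7, -37.4, 196.4]
tool_rot: [3.14, -0.001, -0.655]
force: [-2.1, -2.3, 6.2]
width: 13.1
gripper_force: 59.3
```

```bash
python3 - <<'E'
from h import *
s=ctrl.read_state(); print(s['tool_rot'],s['force'],s['torque'],s['width'],s['gripper_force'])
im=ctrl.get_image('wrist')[:,:,::-1].copy(); cv2.imwrite('pics/w4.png',im)
t=ctrl.get_image('top')[:,:,::-1]; cv2.imwrite('pics/top4.png',cv2.resize(t[140:250,100:450],None,fx=2.2,fy=2.2,interpolation=cv2.INTER_CUBIC))
E
```

```text
[ 3.14027151e+00 -9.84496247e-04 -6.54789323e-01] [-2.11165527 -2.31076513  6.22012373] [-0.59201209  0.60769079  0.15919623] 13.083025554119509 59.315775632858276
```

View pics/w4.png

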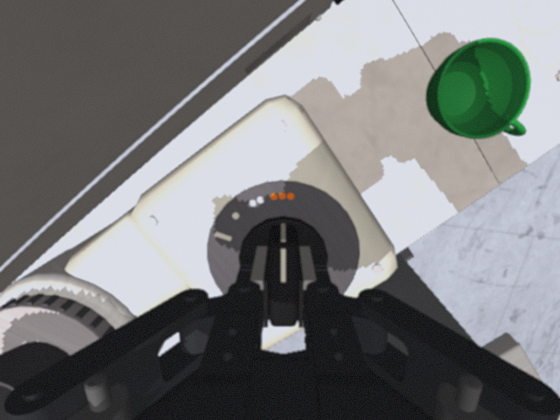

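View pics/top4.png

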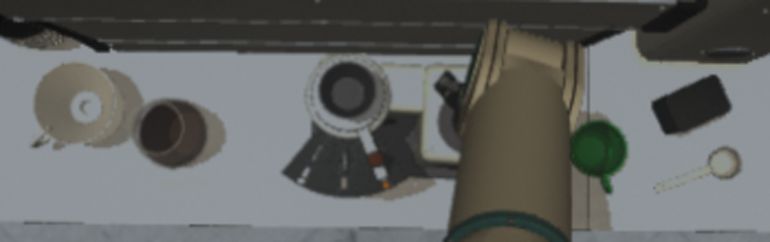

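The wrist view shows the white pointer (283,240) at the three orange dots (282,196). The top view shows the lever at the orange peg and the other objects where they were. I'll hold briefly and hand in.

Emit:
carry_out(deltas=[0,0,0,0,0,0,1,0,0,0,0,0,0,1,0,0,0,0,0,0,1,0,0,0,0,0,0,1])

```text
clock: 11.72
eef_pos: [513.7, -37.4, 196.4]
tool_rot: [3.14, -0.001, -0.655]
force: [-2.8, -3.0, 6.6]
width: 12.6
gripper_force: 59.3
```

```bash
python3 -c "
from cell import ctrl
print(ctrl.read_state()['tool_rot'],ctrl.finish_job())"
```

```text
the job is handed in; nothing more can be done
[ 3.14036296e+00 -9.87837855e-04 -6.54747666e-01] None
```

I handed the job in at about 11.7 s with the lever in the orange-peg notch (+0.45 side) and the dial held at three dots (about 1.21 rad by the tool's turn); the hand-in returned no verdict.

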